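Close the bedside jars for the night

ROBOT

A 6-joint arm with a two-finger parallel gripper is mounted at the origin on the work surface. World frame = base frame: x ahead of the robot, y to its left, z up, the work surface at z = 0. Lengths are in mm, angles in rad, forces in N, time in s.
With the tool pointing down it reaches from about 350 to 1000 mm from the base axis. Payload 7.1 kg.
Tool frame: the origin (TCP) lies between the finger pads; the fingertips stand 11 mm ahead of it and the grasp point (between the pads) lies 8 mm behind it; z points along the fingers, y is the direction in which the jaws open and shut (so a half turn about z gives the same grasp; the last joint's range is limited). The gripper opens to 85 mm and grips with 20 to 120 N. Pads are 22 mm wide; open, the fingers measure 114 mm over their backs; the gripper's body (76 mm by 85 mm) begins 54 mm behind the grasp point. The pads swing forward as they close: fully open they stand 13 mm farther back than shut.
Start: joints at [-1.179, 0.423, 1.63, -0, 1.089, -0.019], TCP at [249.605, -572.977, 242.319] pointing down, gripper open.
Joint ranges: [-3, 3], [-0.9, 2.11], [0.09, 2.58], [-1.31, 4.45], [0.11, 2.69], [-2.54, 2.54]. Speed limits (rad/s): [2.39, 2.39, 3.01, 3.14, 3.14, 3.14].

INTERFACE

Orientations are given as a rotation vector (axis times angle).
In Python, from workcell import bot gives the robot as it stands. Calls block until the motion is done:
- bot.goto(position, orientation): joint-space move of the TCP to a pose.
- bot.movel(position, rate=150, orientation=None): straight line of the TCP; orientation=None keeps the orientation; rate is the mean speed in mm/s.
- bot.set_joints(angles): joint-space move.
- bot.move_gripper(opening, force=None): opening from 0.0 (shut) to 1.0 (fully open); force is the grip in N (None keeps the last); returns when the fingers have stopped.
- bot.sleep(seconds).
- bot.ik(position, orientation): joint angles nearest the present ones, or None.
- bot.capture(name): name is "scene" or "top" or "wrist"; returns (picture, depth): 400x640x3 uint8, red, green, blue; 400x640 float32, mm along the optical axis (not along the pixel's ray), 0 where there is no reading.
- bot.camera_params(name): a dict with "fx", "fy", "cx", "cy" (pixels), "dist" ([k1, k2, p1, p2, k3] as OpenCV has them; the pictures are not rectified), "T" (4x4, takes a point from camera to world coordinates). Camera axes: x right, y down, z forward; pixel columns grow to the right and rows downward; lengths in mm; the calibration is good to about 2 mm. A picture is of the moment at which its call begins: read the wrist's pose just before it. camera_params takes no time and is no camera call; for the wrist camera it gives the pose at the moment of the call.
A pose or a line that the arm cannot do raises bot.IKError and nothing moves.
- bot.hand_in(): hands the job in, once; it reports no verdict.
Readings, each from a call of its own:
- bot.current_time_s(): time.
- bot.current_joint_positions(): joint angles.
- bot.current_dq(): joint speeds.
- bot.current_joint_efforts(): joint torques, N m.
- bot.current_tool_pos(): TCP position.
- bot.current_tool_rot(): TCP orientation.
- bot.current_ft_force(): force on the tool from outside, world axes, zero at the start.
- bot.current_moment(): the same for the moment, N m.
- bot.current_opening(): opening from 0.0 (shut) to 1.0 (fully open).
Only numpy, scipy, OpenCV 4.12 (cv2) and the standard library are available. Lean on these libraries where they do the work, as an engineer would, in place of code of your own. Each camera call takes 0.05 s, during which the arm holds its last target.

TASK

Close the four open white jars on the bedside table for the night: pick out the four wooden knobbed lids and put each on the jar it fits, the smallest on the narrowest jar and so on up to the largest on the widest, seated flat with its collar down in the mouth. Set the lids down rather than dropping them, leave the jars standing upright on the table, and do not shift or tip the glass tumbler or the ear-bulb holder that stand among them.

Things in the scene. Friction and masses are not known exactly. Their poses are not given: they have to be found in the camera images.
- jar_small: The smallest of four open, straight-sided round white ceramic jars, standing loose on the table with the mouth up: 48 mm outside diameter, 40 mm mouth, wall 4 mm, rim 48 mm above the table. Origin at the centre of its underside, z up. It is closed by lid_small, whose collar drops into the mouth with 7 mm of play to each side; seated, the lid's origin lies 43 mm above the jar's origin. The other lids do not fit.
- jar_medium: The second smallest of four open, straight-sided round white ceramic jars, standing loose on the table with the mouth up: 64 mm outside diameter, 56 mm mouth, wall 4 mm, rim 54 mm above the table. Origin at the centre of its underside, z up. It is closed by lid_medium, whose collar drops into the mouth with 7 mm of play to each side; seated, the lid's origin lies 49 mm above the jar's origin. The other lids do not fit.
- jar_large: The second largest of four open, straight-sided round white ceramic jars, standing loose on the table with the mouth up: 80 mm outside diameter, 72 mm mouth, wall 4 mm, rim 60 mm above the table. Origin at the centre of its underside, z up. It is closed by lid_large, whose collar drops into the mouth with 7 mm of play to each side; seated, the lid's origin lies 55 mm above the jar's origin. The other lids do not fit.
- jar_largest: The largest of four open, straight-sided round white ceramic jars, standing loose on the table with the mouth up: 96 mm outside diameter, 88 mm mouth, wall 4 mm, rim 66 mm above the table. Origin at the centre of its underside, z up. It is closed by lid_largest, whose collar drops into the mouth with 7 mm of play to each side; seated, the lid's origin lies 61 mm above the jar's origin. The other lids do not fit.
- lid_small: The smallest of four round wooden lids with a knob, lying knob up on the table. From below: a collar 26 mm across and 5 mm high, on it the disc 54 mm across and 6 mm thick (5 to 11 mm up), on its centre an upright round knob 18 mm in diameter and 30 mm tall (11 to 41 mm up), to hold it by. Origin at the centre of the underside of the collar, z up along the knob; yaw does not matter. 30 to 90 g by size. Fits jar_small.
- lid_medium: The second smallest of four round wooden lids with a knob, lying knob up on the table. From below: a collar 42 mm across and 5 mm high, on it the disc 70 mm across and 6 mm thick (5 to 11 mm up), on its centre an upright round knob 18 mm in diameter and 30 mm tall (11 to 41 mm up), to hold it by. Origin at the centre of the underside of the collar, z up along the knob; yaw does not matter. 30 to 90 g by size. Fits jar_medium.
- lid_large: The second largest of four round wooden lids with a knob, lying knob up on the table. From below: a collar 58 mm across and 5 mm high, on it the disc 86 mm across and 6 mm thick (5 to 11 mm up), on its centre an upright round knob 18 mm in diameter and 30 mm tall (11 to 41 mm up), to hold it by. Origin at the centre of the underside of the collar, z up along the knob; yaw does not matter. 30 to 90 g by size. Fits jar_large.
- lid_largest: The largest of four round wooden lids with a knob, lying knob up on the table. From below: a collar 74 mm across and 5 mm high, on it the disc 102 mm across and 6 mm thick (5 to 11 mm up), on its centre an upright round knob 18 mm in diameter and 30 mm tall (11 to 41 mm up), to hold it by. Origin at the centre of the underside of the collar, z up along the knob; yaw does not matter. 30 to 90 g by size. Fits jar_largest.
- tumbler: A clear glass tumbler, 95 mm tall, 68 mm across at the rim, standing among the jars and lids; not to be disturbed. Origin at the centre of its underside. Nothing that stands in the area of the jars and lids is taller than this, save that the largest jar with its lid on reaches 102 mm. Jars, lids, tumbler and ear-bulb holder stand at least 115 mm apart, centre to centre.
- ear_bulb_holder: A white ceramic holder on a round foot (66 mm across) with a dark rubber ear bulb in it, 90 mm tall in all, standing among the jars and lids; not to be disturbed. Origin at the centre of its underside.

How it is judged (in metres and radians):
At the end, for the whole second after the job is handed in: Each of the four lids lies on its own jar: centre within 10 mm of the jar's axis, height within 3 mm of fully seated, level within 0.08 rad; all four jars stand upright on the table (within 0.08 rad, underside less than 6 mm up); lids and jars at rest (below 0.02 m/s) and the lids released (horizontal distance between lid_small and jar_small below 0.01 m and z of lid_small in the frame of jar_small between 0.04 and 0.046 m and angle between each of lid_small, jar_small, lid_medium, jar_medium, lid_large, jar_large, lid_largest, jar_largest's own z axis and vertical below 0.08 rad and height (world z) of each of jar_small, jar_medium, jar_large, jar_largest below 0.006 m and linear speed of each of lid_small, jar_small, lid_medium, jar_medium, lid_large, jar_large, lid_largest, jar_largest below 0.02 m/s and contact force between each of lid_small, lid_medium, lid_large, lid_largest and the fingers below 0.05 N and horizontal distance between lid_medium and jar_medium below 0.01 m and z of lid_medium in the frame of jar_medium between 0.046 and 0.052 m and horizontal distance between lid_large and jar_large below 0.01 m and z of lid_large in the frame of jar_large between 0.052 and 0.058 m and horizontal distance between lid_largest and jar_largest below 0.01 m and z of lid_largest in the frame of jar_largest between 0.058 and 0.064 m); the robot touches nothing.
It fails at once if a lid falls freely by more than about 3 cm (faster than 0.8 m/s, not held) ((linear speed of lid_small above 0.8 m/s and contact force between lid_small and the fingers below 0.05 N) or (linear speed of lid_medium above 0.8 m/s and contact force between lid_medium and the fingers below 0.05 N) or (linear speed of lid_large above 0.8 m/s and contact force between lid_large and the fingers below 0.05 N) or (linear speed of lid_largest above 0.8 m/s and contact force between lid_largest and the fingers below 0.05 N)).
It fails at once if the tumbler is shifted by more than 3 cm or tipped (distance of tumbler from where it was at the start of the episode above 0.03 m or angle between tumbler's own z axis and vertical above 0.3 rad).
It fails at once if the ear_bulb_holder is shifted by more than 3 cm or tipped (distance of ear_bulb_holder from where it was at the start of the episode above 0.03 m or angle between ear_bulb_holder's own z axis and vertical above 0.3 rad).
It also fails if it takes over 106 s, if anything falls off the work surface, if the arm or the gripper's body presses on something with over 40 N, if the wrist force passes 120 N, or if a joint passes its speed limit or range.

## Working session

There is one attempt and no reset: what is moved stays moved. The work goes in short steps, each a Python script; the robot and the scene stay as the last script left them, time stands still between calls to the robot, and variables do not carry over. Pictures are saved under pics/ and viewed, and the job is handed in when it is done.

```bash
mkdir -p pics && python3 - <<'E'
from workcell import bot
import cv2,numpy as np
print(bot.current_time_s(),bot.current_tool_rot())
for n in("scene","top"):
    p,d=bot.capture(n);cv2.imwrite(f"pics/{n}0.png",p[...,::-1]);np.savez(f"{n}0.npz",p=p,d=d,**{k:np.array(v) for k,v in bot.camera_params(n).items()})
    print(bot.camera_params(n))
E
```

```text
0.0 [-3.07405498e+00 -6.40416326e-01  4.07409947e-04]
{'fx': 401.67844479121794, 'fy': 401.67844479121794, 'cx': 316.11712710137965, 'cy': 194.0824033723654, 'dist': array([-0.10459024,  0.        ,  0.        ,  0.        ,  0.        ]), 'T': array([[-7.99422490e-01,  4.75636306e-01, -3.67006521e-01,
         8.19885669e+02],
       [ 6.00757808e-01,  6.29131445e-01, -4.93237956e-01,
         3.79821496e+02],
       [-3.70653705e-03, -6.14787548e-01, -7.88684051e-01,
         6.42017397e+02],
       [ 0.00000000e+00,  0.00000000e+00,  0.00000000e+00,
         1.00000000e+00]])}
{'fx': 389.278879656946, 'fy': 389.278879656946, 'cx': 322.0301652966382, 'cy': 198.92553683620778, 'dist': array([0.02183726, 0.        , 0.        , 0.        , 0.        ]), 'T': array([[ 2.05148403e-02, -9.89067316e-01,  1.46030771e-01,
         4.03541502e+02],
       [-9.99770262e-01, -1.93872099e-02,  9.14102927e-03,
         5.03942648e+00],
       [-6.20996407e-03, -1.46184749e-01, -9.89237815e-01,
         8.32289982e+02],
       [ 0.00000000e+00,  0.00000000e+00,  0.00000000e+00,
         1.00000000e+00]])}
```

View pics/scene0.png

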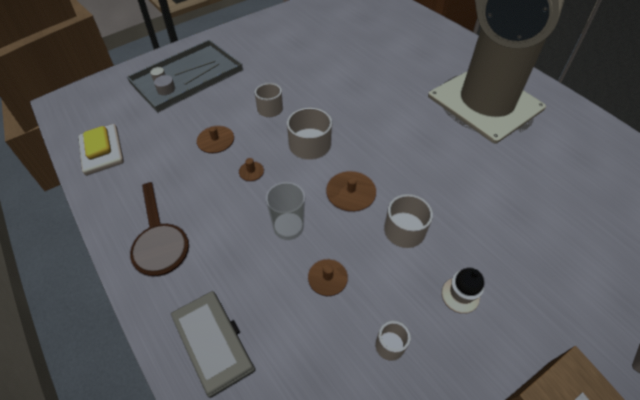

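View pics/top0.png

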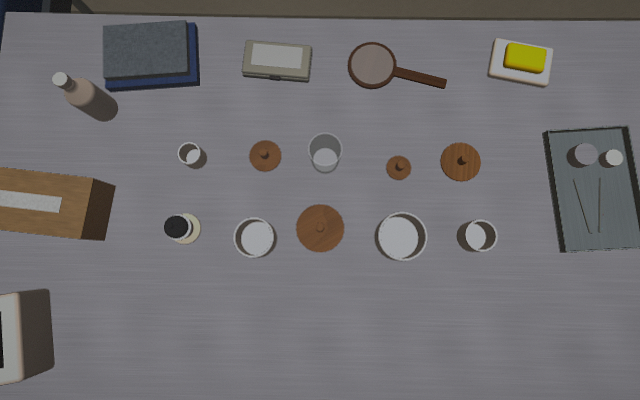

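The scene shows four brown lids, at top-view pixels (399,167) small, (265,155) medium, (461,161) large and (320,228) largest. It also shows four jars, at (190,154) small, (480,236) medium, (254,238) large and (402,237) largest. The tumbler is at (325,152) and the bulb holder at (180,227). Next I'll measure them.

```bash
cat > vis.py <<'E'
import numpy as np,cv2
from scipy.optimize import least_squares
def cast(c,uv,z):
    K=np.array([[c['fx'],0,c['cx']],[0,c['fy'],c['cy']],[0,0,1]],float)
    n=cv2.undistortPoints(np.array(uv,float).reshape(-1,1,2),K,np.array(c['dist'],float)).reshape(-1,2)
    r=np.c_[n,np.ones(len(n))]@c['T'][:3,:3].T;o=c['T'][:3,3]
    return o+r*((z-o[2])/r[:,2])[:,None]
def cloud(c,d):
    v,u=np.mgrid[:d.shape[0],:d.shape[1]]
    K=np.array([[c['fx'],0,c['cx']],[0,c['fy'],c['cy']],[0,0,1]],float)
    n=cv2.undistortPoints(np.stack([u,v],-1).reshape(-1,1,2).astype(float),K,np.array(c['dist'],float)).reshape(*d.shape,2)
    return (np.dstack([n,np.ones(d.shape)])*d[...,None])@c['T'][:3,:3].T+c['T'][:3,3]
def circ(p):
    f=lambda x:np.hypot(p[:,0]-x[0],p[:,1]-x[1])-x[2]
    s=least_squares(f,[*p[:,:2].mean(0),30],loss='soft_l1',f_scale=1.5)
    return s.x,np.sqrt(np.mean(s.fun**2))
LID={'small':((399,167),54),'medium':((265,155),70),'large':((461,161),86),'largest':((320,228),102)}
JAR={'small':((190,154),48,48),'medium':((480,236),64,54),'large':((254,238),80,60),'largest':((402,237),96,66)}
E
python3 - <<'E'
from vis import *
z=np.load('top0.npz');p,d=z['p'],z['d'];c={k:z[k] for k in z}
P=cloud(c,d);print('table z',np.median(P[300:380,150:550,2]))
h=cv2.cvtColor(p,cv2.COLOR_RGB2HSV)
for n,(uv,D) in LID.items():
    m=((h[...,1]>90)&(h[...,0]<20)).astype(np.uint8)
    nl,lab,st,_=cv2.connectedComponentsWithStats(m);u,v=uv
    l=np.bincount(lab[v-6:v+7,u-6:u+7].ravel(),minlength=nl);l[0]=0;l=l.argmax()
    cn=max(cv2.findContours((lab==l).astype(np.uint8),0,1)[0],key=cv2.contourArea).reshape(-1,2)
    x,e=circ(cast(c,cn,11.));print('lid',n,x[:2].round(1),'D',2*x[2].round(1),D,e.round(2),'ptp',cn.min(0),cn.max(0))
    w=P[v-12:v+13,u-12:u+13].reshape(-1,3);w=w[w[:,2]>36];print('  knobtop',len(w),w.mean(0).round(1) if len(w) else '')
for n,(uv,D,H) in JAR.items():
    u,v=uv;w=P[v-35:v+36,u-35:u+36].reshape(-1,3);w=w[(w[:,2]>H-6)&(w[:,2]<H+6)]
    x,e=circ(w);print('jar',n,len(w),x[:2].round(1),'D',2*x[2].round(1),D-4,e.round(2),w[:,2].mean().round(1))
for n,(u,v) in dict(tum=(325,150),bulb=(180,227)).items():
    w=P[v-30:v+31,u-30:u+31].reshape(-1,3);w=w[w[:,2]>40];print(n,len(w),((w.min(0)+w.max(0))/2).round(1),w.max(0).round(0))
E
```

```text
table z 0.8338339191107593
lid small [ 596.6 -150.1] D 50.0 54 0.64 ptp [387 156] [410 179]
  knobtop 59 [ 597.2 -150.7   41.5]
lid medium [617.7 138.6] D 65.6 70 0.56 ptp [250 141] [280 170]
  knobtop 59 [614.5 137.4  54.7]
lid large [ 612.2 -283. ] D 82.8 86 0.6 ptp [441 143] [480 180]
  knobtop 69 [ 600.3 -265.4   87.3]
lid largest [463.4  16.3] D 97.4 102 0.57 ptp [297 205] [343 251]
  knobtop 64 [461.4  14.9  78.3]
jar small 165 [610.8 290.5] D 43.2 44 1.31 47.4
jar medium 265 [ 451.7 -302.6] D 59.2 60 1.41 53.8
jar large 286 [440. 147.] D 76.0 76 1.38 60.0
jar largest 362 [ 447.2 -147. ] D 91.8 92 1.33 66.1
tum 605 [524.5   8.1 436.2] [645.  41. 832.]
bulb 599 [443.4 163.3 436.3] [483. 322. 832.]
```

```bash
cat > act.py <<'E'
from workcell import bot
import numpy as np,cv2
ROT=[np.pi*np.cos(np.pi/4),np.pi*np.sin(np.pi/4),0]
G=25; UP=165
def goto(x,y,z): bot.goto([x,y,z],ROT)
def pick(x,y):
    goto(x,y,UP); bot.move_gripper(.55,40)
    bot.movel([x,y,60],200); bot.movel([x,y,G],60)
    bot.move_gripper(0,40); print('open',bot.current_opening(),'t',bot.current_time_s())
    bot.movel([x,y,UP],150)
    print('lift open',bot.current_opening(),'F',np.round(bot.current_ft_force(),2))
def place(x,y,seat):
    goto(x,y,UP); bot.movel([x,y,seat+G+12],120)
    bot.sleep(.2); f0=bot.current_ft_force()[2]
    bot.movel([x,y,seat+G+3],40)
    z=seat+G+3
    while z>seat+G-1.5:
        z-=.75; bot.movel([x,y,z],15); f=bot.current_ft_force()[2]
        if f-f0>2: break
    print('set at dz',z-seat-G,'dF',f-f0)
    bot.move_gripper(.5); bot.sleep(.1)
    bot.movel([x,y,seat+G+60],120)
    bot.movel([x,y,UP],250); print('t',bot.current_time_s())
def snap(n,f):
    p,d=bot.capture(n);c=bot.camera_params(n);cv2.imwrite(f"pics/{f}.png",p[...,::-1]);np.savez(f"{f}.npz",p=p,d=d,**{k:np.array(v) for k,v in c.items()})
E
python3 - <<'E'
from act import *
pick(597,-150.3)
snap('wrist','w1');snap('scene','s1')
E
```

```text
open 0.194843409315789 t 4.3417
lift open 0.19573562291318589 F [-0.06 -0.09  0.02]
```

View pics/w1.png

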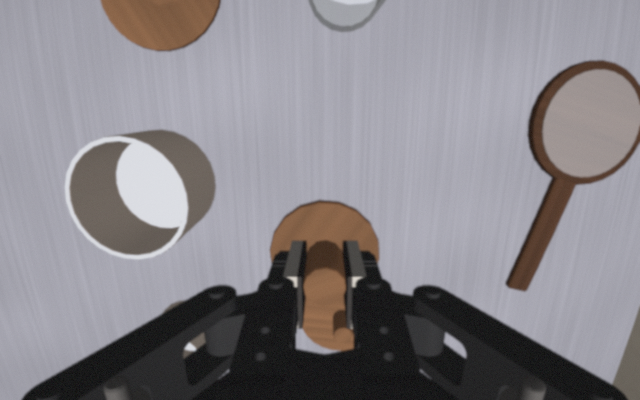

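View pics/s1.png

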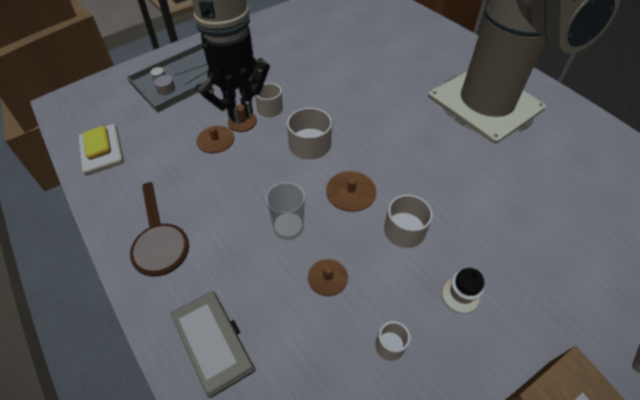

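The scene view shows lid_small held level at (241,115), and the wrist view shows the knob between the pads at (325,250). I'll place it and do lid_medium next.

```bash
python3 - <<'E'
from act import *
place(610.8,290.5,43)
goto(560,140,UP+60)
snap('top','t2');snap('scene','s2')
E
```

```text
set at dz 0.0 dF 4.580155396258414
t 10.9917
```

View pics/s2.png

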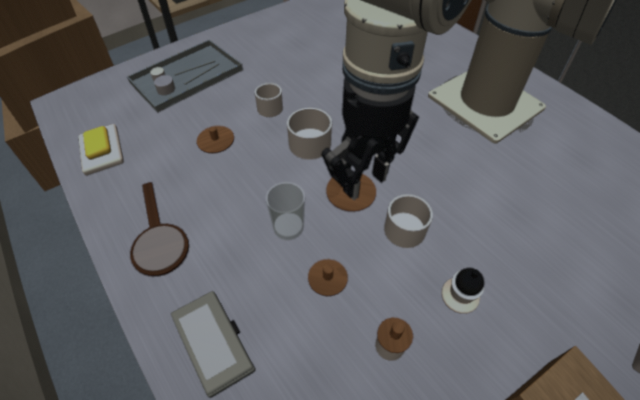

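The scene view shows lid_small seated flat on its jar at (395,335), with contact exactly at the nominal height. I'll continue with the medium lid and then the large and largest.

```bash
python3 - <<'E'
from act import *
pick(617.7,138.6)
if bot.current_opening()>.12: place(451.7,-302.6,49)
E
```

```text
open 0.19699391444134895 t 14.2417
lift open 0.1959857982902858 F [ 0.22  0.01 -1.01]
set at dz 0.0 dF 4.839802781077974
t 20.825
```

```bash
python3 - <<'E'
from act import *
pick(612.2,-283)
snap('scene','s3')
E
```

```text
open 0.19489533019962332 t 23.525
lift open 0.19812295755119783 F [-0.39  0.1  -0.96]
```

View pics/s3.png

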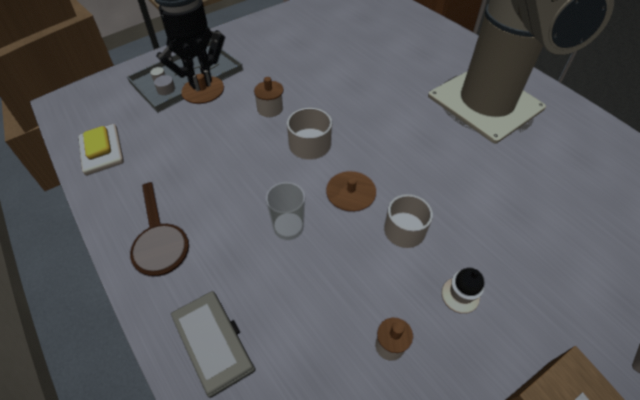

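The scene view shows lid_medium seated at (269,90) and lid_large held level at (202,90).

```bash
python3 - <<'E'
from act import *
place(440,147,55)
pick(463,16)
if bot.current_opening()>.12: place(447.2,-147,61)
goto(400,-250,250); bot.set_joints([-1.179,.423,1.63,0,1.089,-.019])
snap('scene','s4');snap('top','t4')
E
python3 - <<'E'
from vis import *
z=np.load('t4.npz');p,d=z['p'],z['d'];c={k:z[k] for k in z}
h=cv2.cvtColor(p,cv2.COLOR_RGB2HSV);P=cloud(c,d)
for n,(uv,D,H) in JAR.items():
    m=((h[...,1]>90)&(h[...,0]<20)).astype(np.uint8)
    nl,lab,st,_=cv2.connectedComponentsWithStats(m);u,v=uv
    l=np.bincount(lab[v-6:v+7,u-6:u+7].ravel(),minlength=nl);l[0]=0;l=l.argmax()
    cn=max(cv2.findContours((lab==l).astype(np.uint8),0,1)[0],key=cv2.contourArea).reshape(-1,2)
    x,e=circ(cast(c,cn,H+6.));print('lid',n,x[:2].round(1),'D',2*x[2].round(1),e.round(2))
    q=P[(lab==l)&(d>0)];r=np.hypot(*(q[:,:2]-x[:2]).T);q=q[(r>13)&(r<x[2]-3)]
    k,*_=np.linalg.lstsq(np.c_[q[:,:2]-x[:2],np.ones(len(q))],q[:,2],rcond=None);print('  disc z',k[2].round(1),'want',H+6,'tilt',np.hypot(*k[:2]).round(3))
a=np.load('top0.npz')['p'];D=cv2.absdiff(a,p).max(2)
for n,(u,v) in dict(tum=(325,152),bulb=(183,227)).items(): print(n,D[v-22:v+22,u-22:u+22].mean())
E
```

```text
set at dz 0.0 dF 7.8255526425220925
t 30.05
open 0.1935806277676224 t 32.65
lift open 0.19370373383358297 F [-0.51  0.03 -1.09]
set at dz 0.0 dF 5.41520888024959
t 38.0833
lid small [609.6 289.9] D 50.8 0.69
  disc z 54.3 want 54 tilt 0.013
lid medium [ 451.3 -301.4] D 66.8 0.67
  disc z 60.9 want 60 tilt 0.004
lid large [439.3 146.1] D 82.4 0.65
  disc z 66.4 want 66 tilt 0.027
lid largest [ 446.6 -145.8] D 98.6 0.64
  disc z 72.6 want 72 tilt 0.034
tum 1.949896694214876
bulb 2.1136363636363638
```

View pics/s4.png

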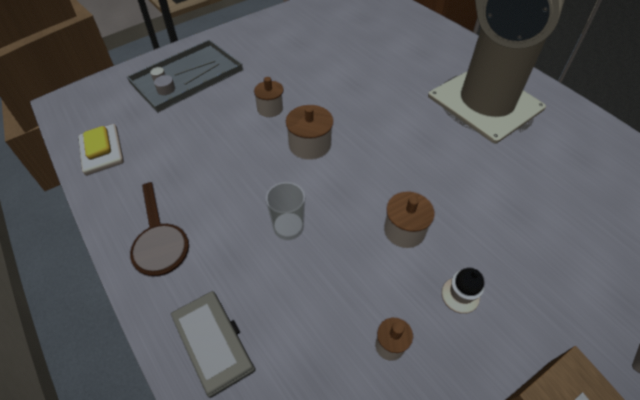

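View pics/t4.png

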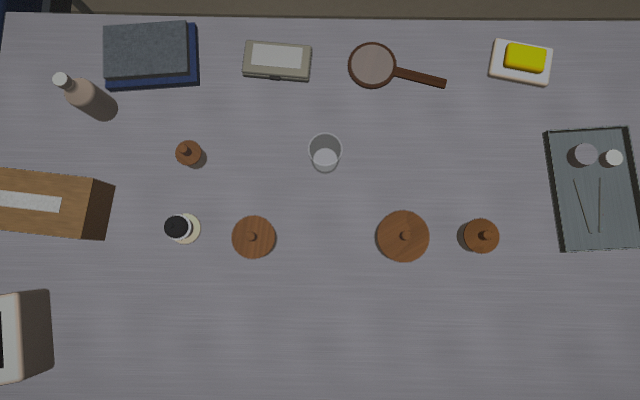

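All four lids sit on their jars in the top view, at (188,153), (480,236), (253,237) and (402,236). The tumbler and the holder haven't moved, so I'm handing in.

```bash
python3 -c "
from workcell import bot
bot.sleep(.5);print(bot.current_time_s(),bot.current_joint_positions());bot.hand_in()"
```

```text
40.6417 [-1.17896345e+00  4.22926078e-01  1.63002919e+00  2.89105346e-05
  1.08899945e+00 -1.90404864e-02]
the job is handed in; nothing more can be done
```

I put each of the four lids on the jar it fits, seated flat, and handed the job in at 40.6 s with the arm back at its start pose, clear of everything.

The last top-view check, compared with the jar positions I measured at the start:

- **Centring:** every lid is within about 1.5 mm of its jar's axis.
- **Height:** the lid discs are within 1 mm of fully seated.
- **Tilt:** measured tilts are 0.034 rad or less against the 0.08 limit. The large and largest lids read highest, at 0.027 and 0.034, which I put down to depth noise.
- **Set-down:** each lid met its jar at exactly the expected height, with a contact force under 8 N.
- **Tumbler and ear-bulb holder:** neither had moved when I compared the pictures from before and after.

No check failed or disagreed. I did not re-measure the jars once their rims were covered, so the centring figures assume they stayed put. They stand upright in the final pictures.

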